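# Book in a tray of samples and stow it in the specimen drawer

### The arm

A 6-joint arm with a two-finger parallel gripper is mounted at the origin on the work surface. World frame = base frame: x ahead of the robot, y to its left, z up, the work surface at z = 0. Lengths are in m, angles in rad, forces in N, time in s.
With the tool pointing down it reaches from about 0.325 to 0.9 m from the base axis. Payload 6.1 kg.
Tool frame: the origin (TCP) lies on the centre line of the jaws, within the pads' length; the fingertips stand 19 mm ahead of it and the grasp point (between the pads) is the TCP (r.tcp_to_tips is the distance from the TCP to the fingertips, in m); z points along the fingers, y is the line along which they close (so a half turn about z gives the same grasp; the last joint's range is limited). The gripper opens to 85 mm and grips with 20 to 120 N. Pads are 22 mm wide; open, the fingers measure 114 mm over their backs; the gripper's body (76 mm by 85 mm) begins 54 mm behind the grasp point. The pads swing forward as they close: fully open they stand 13 mm farther back than shut.
Start: joints at [1.1, 0.22, 1.526, -0, 1.395, -0.126], TCP at [0.211, 0.588, 0.25] pointing down, gripper open.
Joint ranges: [-2.98, 2.98], [-0.91, 2.08], [0.09, 2.57], [-1.24, 4.39], [0.2, 2.65], [-2.68, 2.68]. Speed limits (rad/s): [2.57, 2.57, 3.01, 3.14, 3.14, 3.14].

### API

Orientations are given as a rotation vector (axis times angle).
In Python, from plant import r gives the robot as it stands.
- The arm moves only by the shell command python3 -m inch 'ROWS' [FORCE]. ROWS is JSON, a list of rows, each a list of 5 numbers: the closure, from 0 (fully open) to 1 (shut), then the shift along the tool's x, y, z in units of 0.6 m (1.0 is 0.6 m), then the turn about the tool's z in units of 120 degrees (1.0 is 120 degrees). A call has 1 to 5 rows; each row is the pose to reach, as a shift and turn from the pose commanded when the call began, along the tool's axes at that moment; what a row does not reach only later rows make up. A row lasts 1/8 s, in which the tool goes at most 62.5 mm and 10.7 degrees, less where a joint would pass 70% of its speed; a pose out of reach is approached as far as the arm can. A call with a number of a shift or a turn outside -1 to 1 is refused whole. A call with a gripper value outside its range is refused whole. The fingers move at their own pace and stop on an object; FORCE is the grip in N (left out, the last holds). Time passes only in rows, so rows that repeat a pose let the fingers close. It gives the time, the measured TCP pose, the force, the opening and the grip force at its end, in the units of the state.
- r.state(): the state, without advancing time (a new reading comes with each control period).
- r.grab_frame(name): name is "side" or "top" or "wrist"; returns (picture, depth): 420x560x3 uint8, red, green, blue; 420x560 float32, m along the optical axis (not along the pixel's ray), 0 where there is no reading.
- r.camera_info(name): a dict with "intrinsics" (3x3 intrinsics, pixels), "world_to_cam" (4x4, takes a point from world to camera coordinates); the wrist camera has in their place "mount" (4x4, takes a point from camera to tool coordinates, whose origin is the TCP and whose axes are the flange's). Camera axes: x right, y up, looking along -z (the intrinsics and any distortion apply to the point x, -y, -z); pixel columns grow to the right and rows downward; lengths in m; the calibration is good to about 2 mm. A picture is of the moment at which its call begins: read the wrist's pose just before it. camera_info takes no time and is no camera call.
- r.job_done(): hands the job in; it is judged then, once.
The state is a dict: "time": time; "joint_positions": joint angles; "qvel": joint speeds; "effort": joint torques, N m; "position": TCP position; "orientation": TCP orientation; "contact_force": force on the tool from outside, world axes, zero at the start; "moment": the same for the moment, N m; "grip_width": finger opening in m; "finger_force": force on a finger pad.
Only numpy, scipy, OpenCV 4.12 (cv2) and the standard library are available. Lean on these libraries where they do the work, as an engineer would, in place of code of your own. Each camera call takes 0.05 s, during which the arm holds its last target. There are 200 camera calls.

### The job

Slide the loaded steel tray along the bench, flat and never lifted, through the passage between the grey adaptor blocks and the steel tube rack without the tray or the robot touching either, and park it inside the square outline with the bottles still in it. Only then pull the cabinet drawer out to its stop, put every square bottle from the tray into the drawer, and push the drawer fully shut, leaving the tray parked inside the outline. Leave everything else on the bench where it is.

Things in the scene. Friction and masses are not known exactly. Their poses are not given: they have to be found in the camera images.
- tray: open square tray of plain steel, 150 x 150 mm outside, walls 30 mm high and 4 mm thick, floor 4 mm thick, too wide to grasp across; a cross of broad ribs, 24 mm wide and 16 mm high over the bench, parts it into four cells of 59 x 59 mm centred 41.5 mm from its middle lines. 0.6 kg without bottles; slides on the bench when pushed. Origin: centre of its underside; axes along its sides, z up. It starts on the robot's right, within 9 degrees of square to the world axes.
- dock: parking place: a thin dark square outline printed flat on the bench, 190 mm between lines, its sides along the world axes. Origin: its centre on the bench.
- adaptors: fixed obstacle on the side of the passage nearer the robot: two grey round centrifuge adaptor blocks side by side, each 100 mm across and 65 mm high with steel pins up to 120 mm. Together 200 mm long along x and 100 mm wide along y. Origin: centre of the pair on the bench, so its far edge lies 100 mm from the origin in +x.
- tube_rack: fixed obstacle on the far side of the passage: steel rack of capped tubes, 80 mm along x, 160 mm along y, 108 mm high with tubes. Origin: its centre on the bench. The passage between it and the adaptor blocks runs along y and is 210 mm wide.
- bottle0_mid (a point): square sample bottle, 42 x 42 mm body 60 mm high with a grey round cap 32 mm across, 78 mm high in all, 0.11 kg, closed; this point is its centre half-way up (39 mm over its underside), z along it, up when it stands; x and y square to its flat sides. It starts standing in a cell of the tray (two or three of the four bottles are present, the others are absent).
- bottle1_mid (a point): square sample bottle, 42 x 42 mm body 60 mm high with a grey round cap 32 mm across, 78 mm high in all, 0.11 kg, closed; this point is its centre half-way up (39 mm over its underside), z along it, up when it stands; x and y square to its flat sides. It starts standing in a cell of the tray (two or three of the four bottles are present, the others are absent).
- bottle2_mid (a point): square sample bottle, 42 x 42 mm body 60 mm high with a grey round cap 32 mm across, 78 mm high in all, 0.11 kg, closed; this point is its centre half-way up (39 mm over its underside), z along it, up when it stands; x and y square to its flat sides. It starts standing in a cell of the tray (two or three of the four bottles are present, the others are absent).
- bottle3_mid (a point): square sample bottle, 42 x 42 mm body 60 mm high with a grey round cap 32 mm across, 78 mm high in all, 0.11 kg, closed; this point is its centre half-way up (39 mm over its underside), z along it, up when it stands; x and y square to its flat sides. It starts standing in a cell of the tray (two or three of the four bottles are present, the others are absent).
- cab_drawer0 (a joint): opening of the cabinet's only drawer: 0 shut, 0.166 m at its stop; it starts up to 20 mm ajar. Light: a few newtons move it and it stays where left.
- cab_drawer0_handle (a point): middle of the drawer's horizontal bar handle (bar 11 mm thick, 120 mm long, 87 mm over the bench, 35 mm out from the drawer's front, 29 mm free behind the bar). Axes: the drawer opens along this point's -x; y along the bar, z up. The white cabinet is 240 mm wide, 125 mm high, turned by up to 5 degrees.
- drawer_floor (a point): centre of the drawer's inner floor, 22 mm over the bench; same axes as the handle; moves with the drawer. Inside: 195 mm along x (+-0.097), 198 mm along y (+-0.099), walls up to 81 mm over the floor, front panel up to 92 mm over it. Fully open, the floor is uncovered from x = -0.095 to +0.05. A bottle may stand or lie but must be below the walls for the drawer to shut.
- label_roll: roll of paper labels standing on its end, loose, 84 mm across, 50 mm high; leave it alone. Origin: centre of its underside.
- pen_pot: black pot of pens, loose, 72 mm across, 140 mm high with pens; leave it alone. Origin: centre of its underside.
Mind the look-alikes: they are no part of the job. There is more than one size of the tray; the one meant has the size given above.

How it is judged:
By the outcome, as a careful person would: the job done as asked, in the order asked, and still so for the second after the job is handed in, with the robot touching nothing.
Of bottle0, bottle1, bottle2, bottle3 only 2 to 3 are there at a start; the rules pass over those that are not, and their reading is None.
At some moment in a run one of bottle0, bottle1, bottle2, bottle3 may be knocked a few centimetres aside while the robot is not near it.
Once in a run the grip may slacken for a moment while it holds something.
It also fails if it takes over 208 s, if anything falls off the work surface, if the arm or the gripper's body presses on something with over 40 N, if the wrist force passes 120 N, or if a joint passes its speed limit or range.

## Working session

There is one attempt and no reset: what is moved stays moved. The work goes in short steps, Python scripts to look and compute and a shell command to move; the robot and the scene stay as the last step left them, time stands still between calls to the robot, and variables do not carry over. Pictures are saved under pics/ and viewed, at most 16 in all, crops included, and the job is handed in when it is done.

```bash
ls; mkdir -p pics; python3 - <<'E'
from plant import r
import cv2,numpy as np
s=r.state();print(s)
for n in("side","top"):
    im,d=r.grab_frame(n);cv2.imwrite(f"pics/{n}0.png",im[...,::-1]);np.savez(f"{n}0.npz",im=im,d=d)
    print(n,r.camera_info(n))
print(r.camera_info("wrist"))
E
```

```text
pics
{'time': 0.0, 'joint_positions': array([ 1.09986785e+00,  2.21250064e-01,  1.52762539e+00, -4.85921694e-06,
        1.39468678e+00, -1.26082611e-01]), 'qvel': array([ 3.76941506e-04,  2.29486488e-04, -3.60684421e-05,  5.80050946e-04,
        1.89255432e-03,  1.59153743e-03]), 'effort': array([ 6.32424853e-04, -4.96922851e+01, -3.89382148e+01, -2.69653328e-04,
        1.15671565e-02, -5.98319934e-05]), 'position': array([0.21101548, 0.58769282, 0.24917682]), 'orientation': array([-5.38902436e-01, -3.09444170e+00,  2.95865691e-03]), 'contact_force': array([ 0.65634933, -0.95802316, -0.00553799]), 'moment': array([-0.03214801, -0.03233442, -0.06038958]), 'finger_force': 0.0, 'grip_width': 0.08561779895161858}
side {'intrinsics': array([[407.98905189,   0.        , 274.39478214],
       [  0.        , 407.98905189, 203.1263379 ],
       [  0.        ,   0.        ,   1.        ]]), 'world_to_cam': array([[ 0.9480337 , -0.31816114,  0.00236635, -0.45835725],
       [ 0.20657079,  0.62114747,  0.75597905, -0.16645662],
       [-0.24199301, -0.7162048 ,  0.65459153, -0.99665267],
     
[... 314 characters left out ...]
  [ 0.99593228, -0.02788435,  0.08568173, -0.52392226],
       [-0.0858825 , -0.00608167,  0.99628671, -1.62398874],
       [ 0.        ,  0.        ,  0.        ,  1.        ]])}
{'intrinsics': array([[301.59652963,   0.        , 280.05381945],
       [  0.        , 301.59652963, 204.79449533],
       [  0.        ,   0.        ,   1.        ]]), 'mount': array([[ 8.70658448e-04,  9.61791797e-01,  2.73780535e-01,
         7.00021692e-02],
       [ 9.99999619e-01, -8.22007879e-04, -2.92415535e-04,
        -4.83662960e-04],
       [-5.61931058e-05,  2.73780685e-01, -9.61792147e-01,
        -1.23128351e-01],
       [ 0.00000000e+00,  0.00000000e+00,  0.00000000e+00,
         1.00000000e+00]])}
```

View pics/top0.png

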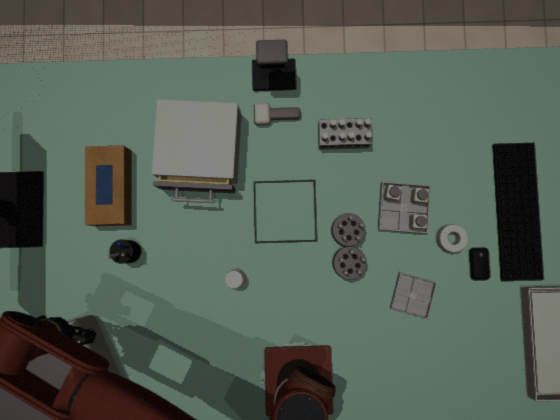

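View pics/side0.png

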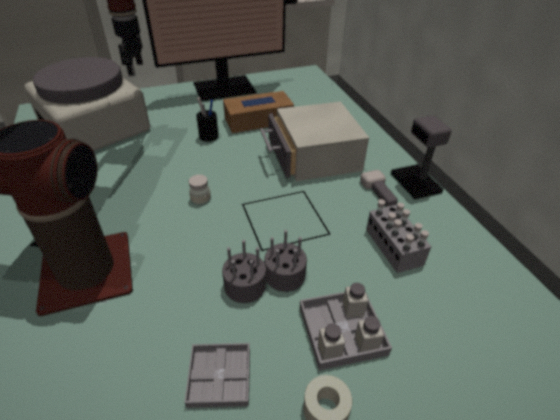

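The top view shows two trays. The loaded one at (404,208) is about 50 px wide, which is 150 mm. The empty one at (413,295) is about 37 px wide, so it is the smaller look-alike. The bottles in the loaded tray are at (394,191), (421,195) and (420,221); the white pot at (235,280) is not one of them. The dock outline is at (285,211), the adaptors at (349,246), the rack at (345,133), the label roll at (453,238), the pen pot at (124,251) and the drawer handle at (194,200).

I choose the loaded tray. Next I'll measure it and check it in a close crop.

```bash
cat > h.py <<'E'
from plant import r
import cv2,numpy as np
from scipy.spatial.transform import Rotation as R
def T_wc(n,s=None):
    c=r.camera_info(n)
    if n=="wrist":
        T=np.eye(4);T[:3,:3]=R.from_rotvec(s["orientation"]).as_matrix();T[:3,3]=s["position"];return c["intrinsics"],T@c["mount"]
    return c["intrinsics"],np.linalg.inv(c["world_to_cam"])
def snap(n):
    s=r.state();im,d=r.grab_frame(n);K,T=T_wc(n,s);return im,d,K,T
def cloud(d,K,T):
    v,u=np.mgrid[:d.shape[0],:d.shape[1]]
    p=np.stack([(u-K[0,2])/K[0,0]*d,-(v-K[1,2])/K[1,1]*d,-d],-1)
    P=p@T[:3,:3].T+T[:3,3];P[d==0]=np.nan;return P
def onplane(uv,z,K,T):
    uv=np.atleast_2d(uv).astype(float)
    p=np.stack([(uv[:,0]-K[0,2])/K[0,0],-(uv[:,1]-K[1,2])/K[1,1],-np.ones(len(uv))],-1)@T[:3,:3].T
    o=T[:3,3];return o+p*((z-o[2])/p[:,2])[:,None]
def rel(dx,dy,dz,s=None):
    "world shift -> tool units"
    s=s or r.state();return R.from_rotvec(s["orientation"]).inv().apply([dx,dy,dz])/.6
E
python3 - <<'E'
from h import *
a=np.load("top0.npz");im,d=a["im"],a["d"];K,T=T_wc("top");P=cloud(d,K,T)
cv2.imwrite("pics/crop0.png",cv2.resize(im[80:320,140:500],None,fx=2.2,fy=2.2,interpolation=cv2.INTER_CUBIC)[...,::-1])
bench=P[300,200:330:30];print("bench z",P[[150,270,330,150,230],[280,300,300,450,100]].round(4))
H=np.nan_to_num(P[...,2])
n,l,st,c=cv2.connectedComponentsWithStats((H>.012).astype(np.uint8))
for i in range(1,n):
    if st[i,4]>60:
        m=l==i;q=P[m];h=np.percentile(q[:,2],98)
        top=q[q[:,2]>h-.012][:,:2].astype(np.float32)
        allr=cv2.minAreaRect(q[:,:2].astype(np.float32))
        print(c[i].round(),st[i,4],"h",h.round(3),"rect",np.round(allr[0],3),np.round(allr[1],3),round(allr[2],1),"top",np.round(cv2.minAreaRect(top)[0],3))
# tray zone
m=np.zeros(H.shape,bool);m[170:250,370:440]=1
for lo,hi in((.02,.04),(.045,.066),(.068,.09)):
    mm=(m&(H>lo)&(H<hi)).astype(np.uint8);n,l,st,c=cv2.connectedComponentsWithStats(mm)
    for i in range(1,n):
        if st[i,4]>20:
            q=P[l==i];rr=cv2.minAreaRect(q[:,:2].astype(np.float32));print(lo,c[i].round(1),st[i,4],np.round(q.mean(0),4),np.round(rr[0],3),np.round(rr[1],3),round(rr[2],1))
# dock: dark lines
g=im.max(2);mm=np.zeros(g.shape,np.uint8);mm[165:260,240:330]=(g[165:260,240:330]<85)
n,l,st,c=cv2.connectedComponentsWithStats(mm);i=1+st[1:,4].argmax();vu=np.argwhere(l==i)[:,::-1]
q=onplane(vu,0,K,T)[:,:2].astype(np.float32);print("dock",cv2.minAreaRect(q),q.min(0),q.max(0))
E
```

```text
bench z [[ 0.7173  0.0356 -0.0018]
 [ 0.3359 -0.0167  0.004 ]
 [ 0.1511 -0.0114 -0.0041]
 [ 0.702  -0.5049 -0.0038]
 [ 0.478   0.6092 -0.    ]]
[273.  66.] 1865 h 0.215 rect [0.959 0.049] [0.14 0.1 ] 89.8 top [0.958 0.05 ]
[196. 147.] 7733 h 0.132 rect [0.7   0.304] [0.273 0.299] 85.6 top [0.719 0.286]
[273. 113.] 706 h 0.042 rect [0.828 0.042] [0.146 0.069] 88.6 top [0.829 0.043]
[345. 133.] 1551 h 0.111 rect [ 0.763 -0.166] [0.098 0.161] 0.1 top [ 0.755 -0.166]
[518. 212.] 5382 h 0.028 rect [ 0.501 -0.699] [0.134 0.429] 90.0 top [ 0.501 -0.699]
[108. 186.] 3654 h 0.087 rect [0.611 0.567] [0.242 0.123] 0.3 top [0.611 0.567]
[ 19. 208.] 1467 h 0.069 rect [0.551 0.852] [0.239 0.135] 1.1 top [0.55  0.883]
[407. 205.] 1642 h 0.086 rect [ 0.522 -0.346] [0.154 0.151] 83.9 top [ 0.522 -0.345]
[349. 246.] 1786 h 0.12 rect [ 0.406 -0.166] [0.1   0.199] 89.4 top [ 0.409 -0.166]
[452. 238.] 591 h 0.057 rect [ 0.421 -0.484] [0.084 0.08 ] 84.9 top [ 0.421 -0.485]
[124. 251.] 625 h 0.142 rect [0.408 0.513] [0.07  0.072] 4.7 top [0.406 0.52 ]
[480. 263.] 612 h 0.035 rect [ 0.341 -0.57 ] [0.063 0.0
[... 661 characters left out ...]
.474 -0.362] [0.042 0.011] 12.7
0.045 [391.1 194. ] 68 [ 0.5599 -0.2994  0.059 ] [ 0.566 -0.307] [0.042 0.042] 75.6
0.045 [418.5 196.3] 83 [ 0.5502 -0.3821  0.0599] [ 0.554 -0.388] [0.041 0.042] 83.6
0.045 [416.8 221.2] 91 [ 0.4747 -0.3733  0.0597] [ 0.475 -0.379] [0.041 0.042] 80.9
0.068 [394.6 191.2] 100 [ 0.5656 -0.3062  0.0802] [ 0.564 -0.305] [0.031 0.037] 58.2
0.068 [422.5 194.2] 100 [ 0.554  -0.3893  0.0804] [ 0.552 -0.39 ] [0.032 0.035] 38.9
0.068 [420.8 221. ] 100 [ 0.4738 -0.3801  0.0805] [ 0.473 -0.381] [0.032 0.033] 87.7
dock ((0.5219010710716248, 0.025393739342689514), (0.19656355679035187, 0.1970239132642746), 89.93545532226562) [ 0.42335275 -0.07289556] [0.62041676 0.12372598]
```

View pics/crop0.png

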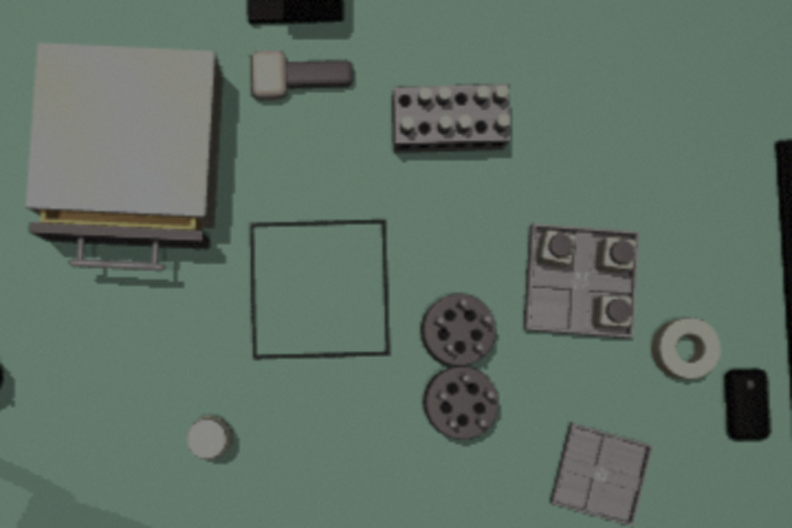

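The crop confirms the choice: the loaded tray at crop (582,280) measures 150 mm with three bottles, and its empty cell is the near-left one. The smaller empty tray is at (600,475).

Plan: pinch the tray's +y wall at the empty cell and drag it +x, then +y through the passage (centre x about 0.611), then -x into the dock.

```bash
python3 -m inch '[[0,-0.313,-0.393,0,0],[0,-0.313,-0.393,0,0],[0,-0.313,-0.393,0,0],[0,-0.313,-0.393,0,0],[0,-0.313,-0.393,0,0]]' 60; python3 -m inch '[[0,-0.313,-0.393,0,0],[0,-0.313,-0.393,0,0],[0,-0.313,-0.393,0,0],[0,-0.313,-0.393,0,0],[0,-0.313,-0.393,0,0]]'; python3 -m inch '[[0,-0.313,-0.393,0,-0.115],[0,-0.313,-0.393,0,-0.115],[0,-0.313,-0.393,0,-0.115],[0,-0.313,-0.393,0,-0.115],[0,-0.313,-0.393,0,-0.115]]';python3 -m inch '[[0.4,0,0,0,0],[0.4,0,0,0,0]]'
python3 - <<'E'
from h import *
print(r.tcp_to_tips)
im,d,K,T=snap("wrist");cv2.imwrite("pics/w1.png",im[...,::-1]);P=cloud(d,K,T)
s,_=r.grab_frame("side");cv2.imwrite("pics/s1.png",s[...,::-1])
H=np.nan_to_num(P[...,2])
m=((H>.02)&(H<.045)).astype(np.uint8);n,l,st,c=cv2.connectedComponentsWithStats(m)
for i in range(1,n):
    if st[i,4]>150:
        q=P[l==i];rr=cv2.minAreaRect(q[:,:2].astype(np.float32));print(c[i].round(),st[i,4],np.round(rr[0],3),np.round(rr[1],3),round(rr[2],1),q[:,2].max())
E
```

```text
time: 0.72
position: [0.3084, 0.3007, 0.2499]
orientation: [0.539, 3.095, -0.001]
contact_force: [1.3, 0.1, 0.3]
grip_width: 0.0853
finger_force: 0.0
time: 1.35
position: [0.4055, 0.0151, 0.2502]
orientation: [0.541, 3.094, -0.0]
contact_force: [1.8, 0.5, 0.4]
grip_width: 0.0855
finger_force: 0.0
time: 1.98
position: [0.5025, -0.2701, 0.2498]
orientation: [-0.164, -3.137, -0.001]
contact_force: [1.4, 0.4, 0.7]
grip_width: 0.0855
finger_force: 0.0
time: 2.22
position: [0.5019, -0.2676, 0.2494]
orientation: [-0.164, -3.136, -0.002]
contact_force: [-0.2, 0.1, 0.7]
grip_width: 0.0522
finger_force: 0.0
0.019
[186.   5.] 257 [ 0.311 -0.351] [0.062 0.011] 83.6 0.024217103485935587
[332.  59.] 383 [ 0.373 -0.199] [0.081 0.021] 29.9 0.044872207054444946
[ 7. 80.] 912 [ 0.355 -0.544] [0.024 0.077] 70.2 0.029044942479291125
[328. 124.] 202 [ 0.446 -0.204] [0.019 0.078] 79.3 0.04470094913338707
[107. 127.] 855 [ 0.421 -0.456] [0.031 0.081] 87.0 0.04498808923532671
[ 61. 130.] 614 [ 0.42  -0.495] [0.018 0.04 ] 89.4 0.0449753990031132
[233. 166.] 1134 [ 0.519 -0.344] [0.149 0.15 ] 84.1 0.03200542234136611
[191. 162.] 292 [ 0.465 -0.368] [0.054 0.026] 35.6 0.044774941628910825
[158. 208.] 222 [ 0.52  -0.412] [0.015 0.044] 83.7 0.04395209258626387
[191. 224.] 389 [ 0.544 -0.378] [0.055 0.027] 37.5 0.04495278651086976
[256. 220.] 237 [ 0.545 -0.301] [0.042 0.005] 75.4 0.04494232675195081
[328. 334.] 394 [ 0.714 -0.224] [0.012 0.046] 14.3 0.04492465143244356
[552. 364.] 231 [0.797 0.083] [0.025 0.019] 60.7 0.03673503838179287
```

```bash
python3 -c "
import cv2,numpy as np
cv2.imwrite('pics/b1.png',cv2.resize(np.hstack([cv2.imread('pics/w1.png'),cv2.imread('pics/s1.png')]),(800,300)))"
```

```text
(no output)
```

View pics/b1.png

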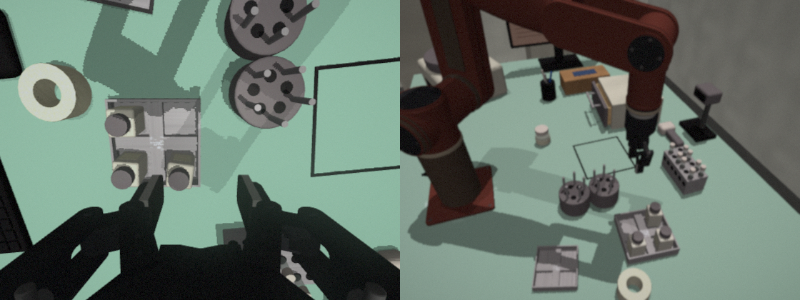

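The wrist view (left half) shows the tray at (155,142), with the fingers over its right wall and the empty cell at (180,117). The side view shows the arm high and clear. Now descend and pinch.

```bash
python3 -m inch '[[0.4,0.003,-0.004,0.1,0],[0.4,0.003,-0.004,0.2,0],[0.4,0.003,-0.004,0.28,0],[0.4,0.003,-0.004,0.34,0],[0.4,0.003,-0.004,0.364,0]]' 50; python3 -m inch '[[0.4,0,0,0,0],[1,0,0,0,0],[1,0,0,0,0],[1,0,0,0,0],[1,0,0,0,0]]';python3 -m inch '[[1,0,0,0,0],[1,0,0,0,0]]'
python3 - <<'E'
from h import *
print(r.state())
E
```

```text
time: 2.95
position: [0.4991, -0.268, 0.0301]
orientation: [-0.16, -3.135, -0.003]
contact_force: [0.0, 0.8, -0.7]
grip_width: 0.0511
finger_force: 0.0
time: 3.58
position: [0.5013, -0.2703, 0.0335]
orientation: [0.163, 3.135, -0.0]
contact_force: [-0.3, 4.3, 6.7]
grip_width: 0.0026
finger_force: 51.4
time: 3.82
position: [0.5013, -0.2703, 0.0335]
orientation: [0.163, 3.135, -0.0]
contact_force: [-0.6, 3.4, 6.0]
grip_width: 0.0028
finger_force: 51.4
{'time': 3.825, 'joint_positions': array([-6.33356724e-01,  3.44570182e-01,  1.82047980e+00,  9.44463840e-04,
        9.74788703e-01, -2.10073818e+00]), 'qvel': array([-3.09314258e-04, -4.73898690e-04,  6.91133481e-04,  6.26726489e-05,
        7.83839533e-04,  4.67033406e-04]), 'effort': array([ -1.53684977, -44.92295265, -30.09964585,  -0.59192006,
        -0.7405402 ,   0.06935088]), 'position': array([ 0.50131954, -0.27028469,  0.03353811]), 'orientation': array([ 1.63103450e-01,  3.13545802e+00, -4.86893855e-04]), 'contact_force': array([-0.60396636,  3.37111588,  6.04466389]), 'moment': array([0.54165784, 0.06921536, 0.08708085]), 'finger_force': 51.44914090633392, 'grip_width': 0.0028258298041250363}
```

Gripped. Relieve the slight downward push, then drag +x while squaring up.

```bash
python3 -m inch '[[1,0,0,-0.002,0],[1,-0.005,0,-0.002,0],[1,-0.016,0.001,-0.002,-0.005],[1,-0.032,0.002,-0.002,-0.015],[1,-0.05,0.004,-0.002,-0.025]]'; python3 -m inch '[[1,-0.02,0.002,0,-0.01],[1,-0.042,0.004,0,-0.02],[1,-0.064,0.006,0,-0.025],[1,-0.082,0.007,0,-0.025],[1,-0.088,0.0075,0,-0.025]]'
python3 - <<'E'
from h import *
s=r.state();print(s["position"],s["contact_force"],s["grip_width"],s["joint_positions"][5])
im,d,K,T=snap("top");cv2.imwrite("pics/t2.png",im[...,::-1]);P=cloud(d,K,T)
H=np.nan_to_num(P[...,2]);m=np.zeros(H.shape,np.uint8);m[140:250,360:450]=1
m&=((H>.018)&(H<.042)).astype(np.uint8);q=P[m>0]
q=q[(np.hypot(q[:,0]-.611,q[:,1]+.345)<.12)];print(len(q),cv2.minAreaRect(q[:,:2].astype(np.float32)))
E
```

```text
time: 4.45
position: [0.5291, -0.2715, 0.0336]
orientation: [-0.083, -3.137, -0.0]
contact_force: [-7.9, -0.5, 7.3]
grip_width: 0.0027
finger_force: 53.1
time: 5.08
position: [0.5822, -0.2697, 0.0335]
orientation: [-0.0, -3.138, -0.0]
contact_force: [-11.1, -0.7, 10.8]
grip_width: 0.0025
finger_force: 52.5
[ 0.58221986 -0.26973163  0.03354969] [-11.10495186  -0.74285386  10.80287699] 0.002453924002509915 -2.125344755425051
180 ((0.6090014576911926, -0.3379417359828949), (0.16201676428318024, 0.1518147587776184), 89.3079833984375)
```

View pics/t2.png

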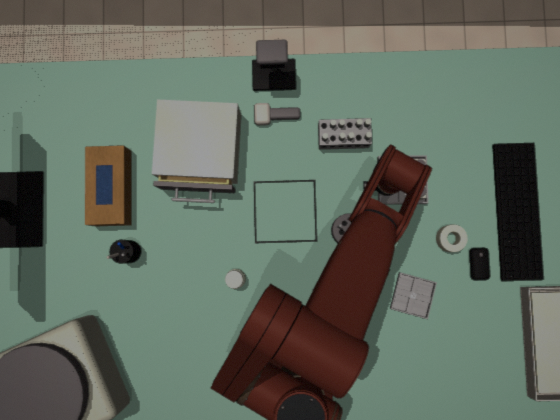

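The top view shows the tray at (405,180), mostly hidden by the wrist. The rack (345,133) is clear of it. Drag force is about 11 N with some downward press, so I'll ease up slightly and check the tray's edges with the wrist camera before entering the passage.

```bash
python3 -m inch '[[1,0,0,-0.002,0],[1,0,0,-0.003,0]]'
python3 - <<'E'
from h import *
s=r.state();print(s["position"],s["orientation"],s["contact_force"])
im,d,K,T=snap("wrist");cv2.imwrite("pics/w2.png",im[...,::-1]);P=cloud(d,K,T);np.savez("w2.npz",P=P,im=im)
H=np.nan_to_num(P[...,2]);q=P[(H>.022)&(H<.034)];
q=q[np.hypot(q[:,0]-.611,q[:,1]+.345)<.13]
print(len(q),q.min(0),q.max(0))
for lo in np.arange(-.42,-.26,.02):
    k=q[(q[:,1]>lo)&(q[:,1]<lo+.02)]
    if len(k):print(lo.round(2),len(k),np.percentile(k[:,0],[2,50]).round(4))
E
```

```text
time: 5.38
position: [0.5825, -0.2692, 0.0339]
orientation: [-0.0, -3.14, -0.001]
contact_force: [-0.7, -1.8, -3.8]
grip_width: 0.0022
finger_force: 50.0
[ 0.58253066 -0.26919883  0.03392282] [-9.43923213e-06 -3.14008084e+00 -9.10545222e-04] [-0.71975552 -1.84625431 -3.7696854 ]
8550 [ 0.53161023 -0.41534087  0.02200334] [ 0.63275706 -0.25440323  0.03399495]
-0.42 381 [0.6147 0.6236]
-0.4 1145 [0.5318 0.6226]
-0.38 2561 [0.532  0.5538]
-0.36 553 [0.5321 0.5337]
-0.34 565 [0.5324 0.5339]
-0.32 562 [0.5326 0.5342]
-0.3 648 [0.5329 0.5348]
-0.28 2005 [0.5332 0.569 ]
```

View pics/w2.png

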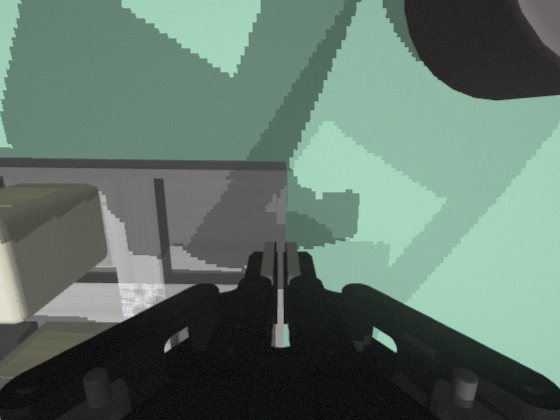

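The wrist view shows the tray's near wall along row 165 and its corner at (285,165). The adaptor is at the top right (490,50), well away. The tray edge is at x=0.532, so its centre is at 0.607 and nearly square. I'll shift it 4 mm in +x and drag along +y.

```bash
python3 -m inch '[[1,-0.002,0,0.001,0],[1,-0.007,0.01,0.001,0],[1,-0.007,0.03,0.001,0],[1,-0.007,0.06,0.001,0],[1,-0.007,0.09,0.001,0]]'; python3 -m inch '[[1,0,0.03,0,0],[1,0,0.06,0,0],[1,0,0.09,0,0],[1,0,0.12,0,0],[1,0,0.15,0,0]]'
python3 - <<'E'
from h import *
s=r.state();print(s["position"],s["orientation"],s["contact_force"])
im,d,K,T=snap("wrist");P=cloud(d,K,T)
H=np.nan_to_num(P[...,2]);q=P[(H>.022)&(H<.034)];yc=s["position"][1]-.073
q=q[np.hypot(q[:,0]-.611,q[:,1]-yc)<.12]
for lo in yc+np.arange(-.06,.06,.03):
    k=q[(q[:,1]>lo)&(q[:,1]<lo+.03)]
    if len(k):print((lo-yc).round(2),len(k),np.percentile(k[:,0],[2,50]).round(4))
E
```

```text
time: 6.05
position: [0.5876, -0.2134, 0.0343]
orientation: [-0.002, 3.141, 0.0]
contact_force: [-0.3, -2.1, -5.3]
grip_width: 0.0024
finger_force: 49.9
time: 6.68
position: [0.5875, -0.124, 0.0343]
orientation: [-0.001, 3.142, -0.0]
contact_force: [0.2, -1.8, -5.3]
grip_width: 0.0025
finger_force: 49.9
[ 0.58748644 -0.1239503   0.03434027] [-1.23764032e-03  3.14154710e+00 -5.29861164e-05] [ 0.20683298 -1.77486105 -5.27639762]
-0.06 1682 [0.5379 0.6281]
-0.03 2527 [0.5379 0.5556]
0.0 884 [0.5026 0.5392]
0.03 1111 [0.5013 0.5391]
```

The tray is gliding with a slight upward pull (-5 N), so I'll press down a little to keep it flat and then continue.

```bash
python3 -m inch '[[1,0,0,0.001,0],[1,0,0,0.002,0]]'; python3 -m inch '[[1,0,0.01,0,0],[1,0,0.03,0,0],[1,0,0.06,0,0],[1,0,0.09,0,0],[1,0,0.12,0,0]]'; python3 -m inch '[[1,0,0.03,0,0],[1,0,0.06,0,0],[1,0,0.09,0,0],[1,0,0.12,0,0],[1,0,0.15,0,0]]'; python3 -m inch '[[1,0,0.03,0,0],[1,0,0.06,0,0],[1,0,0.08,0,0],[1,0,0.09,0,0],[1,0,0.092,0,0]]'
```

```text
time: 6.98
position: [0.5876, -0.1244, 0.0336]
orientation: [0.001, -3.141, -0.002]
contact_force: [-2.6, 6.0, 4.5]
grip_width: 0.0024
finger_force: 51.1
time: 7.6
position: [0.5878, -0.0522, 0.0336]
orientation: [-0.002, 3.141, -0.001]
contact_force: [0.6, -4.8, -0.4]
grip_width: 0.0024
finger_force: 50.5
time: 8.22
position: [0.5875, 0.038, 0.0335]
orientation: [-0.002, 3.141, -0.001]
contact_force: [0.1, -5.3, 0.2]
grip_width: 0.0026
finger_force: 50.7
time: 8.85
position: [0.5874, 0.0925, 0.0335]
orientation: [-0.003, 3.141, -0.001]
contact_force: [-0.1, -7.0, 2.4]
grip_width: 0.0026
finger_force: 51.0
```

```bash
python3 -m inch '[[1,0.005,0.003,0,0],[1,0.02,0.006,0,0],[1,0.045,0.009,0,0],[1,0.07,0.009,0,0],[1,0.095,0.009,0,0]]'; python3 -m inch '[[1,0.025,0,0,0],[1,0.045,0,0,0],[1,0.055,0,0,0],[1,0.057,0,0,0],[1,0.057,0,0,0]]'; python3 -m inch '[[0.35,0,0,0,0],[0.35,0,0,0,0],[0.35,0,0,0,0]]'; python3 -m inch '[[0.35,0,0,-0.1,0],[0.35,0,0,-0.2,0],[0.35,0,0,-0.3,0],[0.35,0,0,-0.35,0],[0.35,0,0,-0.36,0]]'
python3 - <<'E'
from h import *
s=r.state();print(s["position"],s["joint_positions"])
im,d,K,T=snap("wrist");cv2.imwrite("pics/w3.png",im[...,::-1]);P=cloud(d,K,T)
H=np.nan_to_num(P[...,2]);q=P[(H>.022)&(H<.034)]
q=q[np.hypot(q[:,0]-.522,q[:,1]-.025)<.12];print(len(q),cv2.minAreaRect(q[:,:2].astype(np.float32)))
for lo,hi in((.04,.066),(.07,.09)):
    n,l,st,c=cv2.connectedComponentsWithStats(((H>lo)&(H<hi)).astype(np.uint8))
    for i in range(1,n):
        if st[i,4]>100:
            q=P[l==i];print(lo,c[i].round(),st[i,4],np.round(cv2.minAreaRect(q[:,:2].astype(np.float32)),3) if 0 else np.round(q.mean(0),3))
E
```

```text
time: 9.48
position: [0.5305, 0.0985, 0.0336]
orientation: [-0.002, 3.139, 0.002]
contact_force: [3.6, 1.1, -1.5]
grip_width: 0.0026
finger_force: 50.5
time: 10.1
position: [0.4965, 0.0978, 0.0335]
orientation: [-0.001, 3.141, 0.001]
contact_force: [2.5, 2.4, 3.8]
grip_width: 0.0026
finger_force: 51.3
time: 10.48
position: [0.4954, 0.0972, 0.0325]
orientation: [0.001, -3.14, 0.0]
contact_force: [0.5, -1.1, -0.3]
grip_width: 0.0552
finger_force: 0.0
time: 11.1
position: [0.4973, 0.0974, 0.2516]
orientation: [-0.001, 3.137, 0.0]
contact_force: [0.6, 0.0, 0.0]
grip_width: 0.0556
finger_force: 0.0
[0.49727875 0.09737656 0.2516157 ] [ 3.76560950e-02 -6.97028016e-02  1.83105394e+00 -4.40995372e-05
  1.37580473e+00 -1.53371238e+00]
1714 ((0.5232840180397034, 0.025215111672878265), (0.15034770965576172, 0.1506347805261612), 0.8775770664215088)
0.04 [37. 98.] 11114 [ 0.411 -0.141  0.061]
0.04 [363.  17.] 657 [0.335 0.176 0.049]
0.04 [181. 166.] 897 [ 0.475 -0.006  0.059]
0.04 [186. 233.] 888 [ 0.551 -0.008  0.058]
0.04 [256. 234.] 782 [0.551 0.071 0.059]
0.04 [390. 257.] 541 [0.583 0.226 0.053]
0.04 [472. 263.] 790 [0.59  0.322 0.053]
0.04 [536. 268.] 217 [0.596 0.398 0.055]
0.04 [339. 323.] 235 [0.674 0.171 0.053]
0.04 [518. 312.] 305 [0.658 0.392 0.053]
0.04 [ 25. 349.] 283 [ 0.714 -0.231  0.053]
0.04 [144. 381.] 349 [ 0.764 -0.084  0.053]
0.07 [21. 44.] 181 [ 0.365 -0.13   0.08 ]
0.07 [ 24. 117.] 146 [ 0.427 -0.142  0.08 ]
0.07 [ 45. 156.] 134 [ 0.463 -0.13   0.081]
0.07 [167. 174.] 888 [ 0.48  -0.014  0.081]
0.07 [ 19. 179.] 142 [ 0.486 -0.162  0.08 ]
0.07 [175. 248.] 766 [ 0.559 -0.014  0.08 ]
0.07 [253. 249.] 729 [0.56  0.069 0.081]
0.07 [473. 242.] 362 [0.548 0.295 0.088]
0.07 [451. 269.] 1382 [0.583 0.282 0.082]
0.07 [540. 278.] 328 [0.595 0.381 0.08 ]
0.07 [541. 314.] 277 [0.64  0.393 0.08 ]
0.07 [344. 332.] 153 [0.666 0.172 0.078]
```

View pics/w3.png

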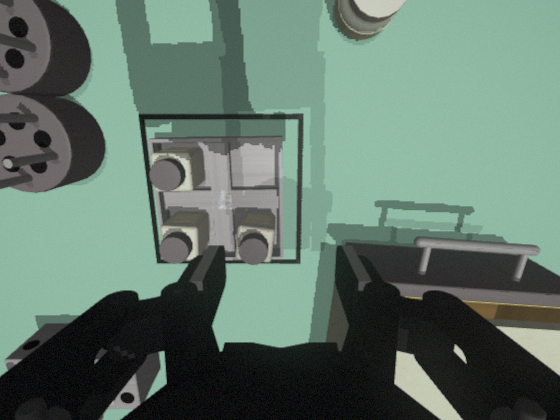

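The wrist view shows the tray parked inside the outline (corners 140–300, 115–262) with all three bottles standing: caps at (168,174), (175,248) and (253,249). The handle bar runs from (415,243) to (538,250), and the drawer is slightly ajar. Now I'll measure the handle.

```bash
python3 -m inch '[[0.62,-0.02,0.1,0,0.1],[0.62,-0.04,0.2,0,0.2],[0.62,-0.06,0.26,0,0.3],[0.62,-0.06,0.28,0,0.4],[0.62,-0.06,0.3,0,0.5]]'; python3 -m inch '[[0.62,0,0,0,0.09],[0.62,0,0,0,0.18],[0.62,0,0,0,0.25],[0.62,0,0,0,0.25],[0.62,0,0,0,0.25]]'
python3 - <<'E'
from h import *
s=r.state();print(s["position"],s["orientation"],s["joint_positions"])
im,d,K,T=snap("wrist");cv2.imwrite("pics/w4.png",im[...,::-1]);P=cloud(d,K,T)
H=np.nan_to_num(P[...,2])
n,l,st,c=cv2.connectedComponentsWithStats(((H>.083)&(H<.098)&(P[...,0]<.575)&(P[...,0]>.5)&(P[...,1]>.2)).astype(np.uint8))
for i in range(1,n):
    if st[i,4]>80:
        q=P[l==i];rr=cv2.minAreaRect(q[:,:2].astype(np.float32));v=cv2.fitLine(q[:,:2].astype(np.float32),2,0,.01,.01).ravel()
        print(c[i].round(),st[i,4],np.round(rr[0],4),np.round(rr[1],4),round(rr[2],1),v.round(4),np.percentile(q[:,2],[50,98]))
q=P[(H>.118)&(H<.14)&(P[...,0]>.56)&(P[...,1]>.1)&(P[...,1]<.45)];print(cv2.minAreaRect(q[:,:2].astype(np.float32)),np.median(q[:,2]))
E
```

```text
time: 11.78
position: [0.5306, 0.2779, 0.2455]
orientation: [-1.383, -2.817, 0.006]
contact_force: [-0.3, -0.4, -0.8]
grip_width: 0.0324
finger_force: 0.0
time: 12.4
position: [0.5314, 0.2771, 0.2475]
orientation: [-2.057, -2.373, 0.004]
contact_force: [0.2, 0.0, -0.9]
grip_width: 0.0327
finger_force: 0.0
[0.53138758 0.27712561 0.24746162] [-2.05676406 -2.37312853  0.00355438] [ 3.49204254e-01  1.63462583e-01  1.59725349e+00 -4.71596297e-05
  1.38344091e+00  2.06623516e-01]
[312. 170.] 1844 [0.5636 0.3001] [0.1298 0.03  ] 85.6 [0.0557 0.9985 0.556  0.3032] [0.09077877 0.09295445]
((0.7288933396339417, 0.2868882417678833), (0.2408563494682312, 0.2177785336971283), 85.63362884521484) 0.12445826028127846
```

View pics/w4.png

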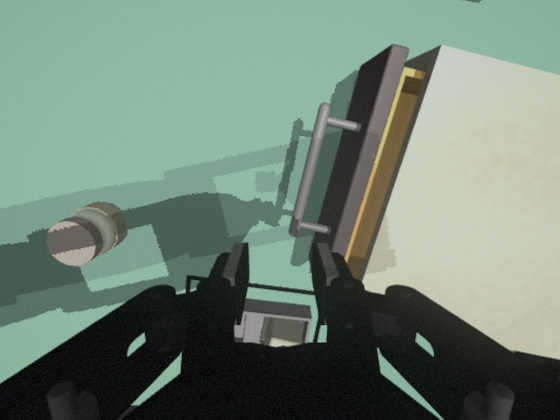

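The view shows the bar from (325,108) to (295,228), with the drawer ajar and cabinet yaw about -4.4°. Align over the bar and check once more.

```bash
python3 -m inch '[[0.68,0.01,0.02,0.04,0.05],[0.68,0.02,0.03,0.08,0.105],[0.68,0.033,0.041,0.1,0.105],[0.68,0.033,0.041,0.1,0.105],[0.68,0.033,0.041,0.1,0.105]]'
python3 - <<'E'
from h import *
s=r.state();print(s["position"],s["orientation"],s["grip_width"])
im,d,K,T=snap("wrist");P=cloud(d,K,T)
H=np.nan_to_num(P[...,2])
m=(H>.08)&(H<.1)&(P[...,0]<.58)&(P[...,0]>.52)&(P[...,1]>.22)&(P[...,1]<.38)
q=P[m][:,:2];a=np.radians(-4.4);X=np.array([np.cos(a),np.sin(a)]);Y=np.array([-np.sin(a),np.cos(a)])
u=q@X;v=q@Y;print(np.histogram(u,bins=np.arange(u.min(),u.max()+.004,.004)),v.min(),v.max())
b=u<u.min()+.011;print("bar centre",(u[b].min()+.0055)*X+(v[b].min()+v[b].max())/2*Y, np.median(H[m]));f=np.polyfit(v[b],u[b],1);print(np.degrees(f[0]))
t=s["position"][:2];print("tcp u",t@X,t@Y,"bar umin",np.percentile(u,1))
E
```

```text
time: 13.08
position: [0.554, 0.3006, 0.1901]
orientation: [2.306, 2.132, 0.002]
contact_force: [1.0, 1.0, -0.5]
grip_width: 0.0274
finger_force: 0.0
[0.5539792  0.30062194 0.19006928] [2.30626619e+00 2.13246617e+00 1.68399142e-03] 0.027350163626647796
(array([855, 802, 589, 103, 111, 109,  82]), array([0.52407593, 0.52807593, 0.53207593, 0.53607593, 0.54007593,
       0.54407593, 0.54807593, 0.55207593])) 0.2783050050675393 0.407208576781772
bar centre [0.55431111 0.30111805] 0.09080895074703416
-0.03690184542838224
tcp u 0.5292830659743962 0.3422366770534538 bar umin 0.5242183231411455
```

```bash
python3 -m inch '[[0.68,0,0,0.06,0],[0.68,0,0,0.12,0],[0.68,0,0,0.155,0],[0.68,0,0,0.168,0],[0.68,0,0,0.168,0]]' 40; python3 -m inch '[[1,0,0,0.0,0],[1,0,0,0,0],[1,0,0,0,0],[1,0,0,0,0]]'; python3 -m inch '[[1,0,-0.01,0,0],[1,0,-0.04,0,0],[1,0,-0.07,0,0],[1,0,-0.1,0,0],[1,0,-0.13,0,0]]';python3 -m inch '[[1,0,-0.03,0,0],[1,0,-0.06,0,0],[1,0,-0.08,0,0],[1,0,-0.09,0,0],[1,0,-0.1,0,0]]'
```

```text
time: 13.75
position: [0.5547, 0.3007, 0.0896]
orientation: [2.308, 2.13, 0.003]
contact_force: [0.5, 0.2, -0.0]
grip_width: 0.0276
finger_force: 0.0
time: 14.25
position: [0.5546, 0.3009, 0.0898]
orientation: [2.308, 2.13, 0.004]
contact_force: [0.9, -0.3, 5.5]
grip_width: 0.0096
finger_force: 39.2
time: 14.88
position: [0.4764, 0.307, 0.0898]
orientation: [2.307, 2.13, 0.004]
contact_force: [1.3, -1.3, 7.1]
grip_width: 0.0092
finger_force: 40.4
time: 15.5
position: [0.4168, 0.3117, 0.0898]
orientation: [2.307, 2.13, 0.004]
contact_force: [1.2, -2.6, 9.3]
grip_width: 0.0093
finger_force: 40.5
```

```bash
for i in 1; do python3 -m inch '[[1,0,-0.008,0,0],[1,0,-0.016,0,0],[1,0,-0.024,0,0]]'; python3 -m inch '[[1,0,-0.005,0,0],[1,0,-0.01,0,0]]'; done
```

```text
time: 15.88
position: [0.4063, 0.3126, 0.0899]
orientation: [2.302, 2.127, 0.014]
contact_force: [26.9, -3.9, -12.1]
grip_width: 0.0094
finger_force: 39.3
time: 16.12
position: [0.406, 0.3126, 0.0901]
orientation: [2.297, 2.122, 0.029]
contact_force: [48.3, -5.1, -29.2]
grip_width: 0.0094
finger_force: 38.8
```

Stop reached. Relax, release, rise and look.

```bash
python3 -m inch '[[1,0,0.008,0,0],[1,0,0.016,0,0],[1,0,0.016,0,0]]'; python3 -m inch '[[0.68,0,0,0,0],[0.68,0,0,0,0],[0.68,0,0,0,0]]'; python3 -m inch '[[0.68,0,0,-0.06,0],[0.68,0,0,-0.15,0],[0.68,0,0,-0.25,0],[0.68,0,0,-0.3,0],[0.68,0,0,-0.33,0]]'
python3 - <<'E'
from h import *
s=r.state();print(s["position"],s["orientation"],s["joint_positions"])
im,d,K,T=snap("wrist");P=cloud(d,K,T);np.savez("w5.npz",im=im,P=P)
it,dt,Kt,Tt=snap("top");np.savez("t5.npz",im=it,P=cloud(dt,Kt,Tt))
cv2.imwrite("pics/b5.png",cv2.resize(np.hstack([im,it]),(800,300))[...,::-1])
H=np.nan_to_num(P[...,2]);a=np.radians(-4.4);X=np.array([np.cos(a),np.sin(a)]);Y=np.array([-np.sin(a),np.cos(a)])
m=(H>.012)&(H<.034)&(P[...,1]>.15)&(P[...,1]<.47)&(P[...,0]>.38);q=P[m];u=q[:,:2]@X;v=q[:,:2]@Y
print("floor",len(q),np.percentile(u,[1,99]),np.percentile(v,[1,99]),np.median(q[:,2]))
m=(H>.095)&(H<.118)&(P[...,1]>.15)&(P[...,1]<.47);q=P[m];u=q[:,:2]@X;v=q[:,:2]@Y
print("rims",len(q),np.percentile(u,[1,99]),np.percentile(v,[1,99]))
E
```

```text
time: 16.5
position: [0.4068, 0.3125, 0.0898]
orientation: [2.308, 2.129, 0.004]
contact_force: [0.5, -2.1, 9.5]
grip_width: 0.0092
finger_force: 41.6
time: 16.88
position: [0.4048, 0.3123, 0.0881]
orientation: [-2.308, -2.131, 0.001]
contact_force: [-0.0, -0.1, 2.6]
grip_width: 0.0274
finger_force: 1.4
time: 17.5
position: [0.4055, 0.3126, 0.2879]
orientation: [2.308, 2.131, 0.003]
contact_force: [0.0, 0.6, -0.1]
grip_width: 0.0272
finger_force: 0.0
[0.40547094 0.31258423 0.28785202] [2.30807369 2.13071076 0.00280384] [ 5.02590011e-01 -7.76220628e-02  1.77050189e+00  4.90287610e-05
  1.44688571e+00  5.82456596e-01]
floor 22704 [0.4528635  0.63321976] [0.24330918 0.44121863] 0.021503952247544783
rims 7293 [0.41662683 0.60094288] [0.22880454 0.45877433]
```

View pics/b5.png

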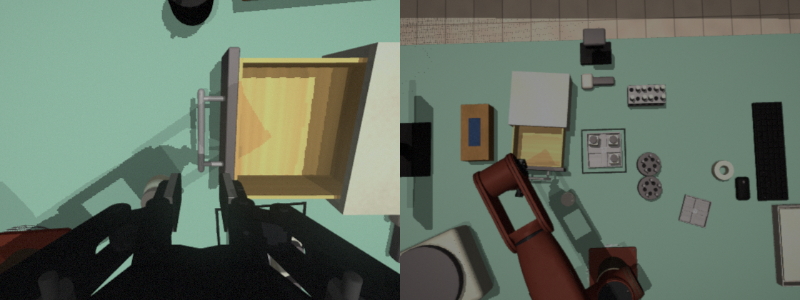

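The drawer is fully open: floor u 0.438–0.633, v 0.243–0.441 in cabinet axes. The tray and its three bottles are seen in the right half around (603,152). Next I hover over the tray and locate the caps.

```bash
cat > caps.py <<'E'
from h import *
import sys
s=r.state();im,d,K,T=snap("wrist");P=cloud(d,K,T);H=np.nan_to_num(P[...,2])
print("tcp",s["position"].round(4),s["orientation"].round(3))
cv2.imwrite(sys.argv[1],im[...,::-1])
m=(H>.0765)&(H<.088)&(P[...,0]<.64)&(P[...,0]>.42)&(P[...,1]>-.09)&(P[...,1]<.15)
n,l,st,c=cv2.connectedComponentsWithStats(m.astype(np.uint8))
for i in range(1,n):
    if st[i,4]>150:
        q=P[l==i];ce,ra=cv2.minEnclosingCircle(q[:,:2].astype(np.float32));dl=np.r_[np.array(ce)-s["position"][:2],0]
        print("cap",c[i].round(),st[i,4],np.round(ce,4),round(ra,4),"tool units",rel(*dl,s).round(3))
q=P[(H>.022)&(H<.034)&(np.hypot(P[...,0]-.522,P[...,1]-.025)<.12)];print("tray",cv2.minAreaRect(q[:,:2].astype(np.float32)))
E
python3 -m inch '[[0.2,-0.08,0.045,0.067,0],[0.2,-0.16,0.09,0.067,0],[0.2,-0.24,0.135,0.067,0],[0.2,-0.32,0.18,0.067,0],[0.2,-0.388,0.223,0.067,0]]';python3 -m inch '[[0.2,0,0,0,0]]'; python3 caps.py pics/w6.png
```

```text
time: 18.23
position: [0.5193, 0.0677, 0.2434]
orientation: [-2.307, -2.128, 0.004]
contact_force: [1.1, 1.1, 0.2]
grip_width: 0.0681
finger_force: 0.0
time: 18.35
position: [0.5199, 0.0667, 0.2434]
orientation: [-2.312, -2.124, 0.005]
contact_force: [-1.0, -0.1, 0.3]
grip_width: 0.0681
finger_force: 0.0
tcp [0.5199 0.0667 0.2434] [-2.312 -2.124  0.005]
cap [326. 186.] 823 [0.5635 0.0685] 0.016 tool units [ 0.009  0.072 -0.   ]
cap [328. 265.] 680 [ 0.5623 -0.0152] 0.0162 tool units [-0.13   0.082 -0.   ]
cap [252. 271.] 666 [ 0.4824 -0.0164] 0.0161 tool units [-0.143 -0.05   0.   ]
tray ((0.524194061756134, 0.025193605571985245), (0.15029138326644897, 0.15043897926807404), 0.9975493550300598)
```

View pics/w6.png

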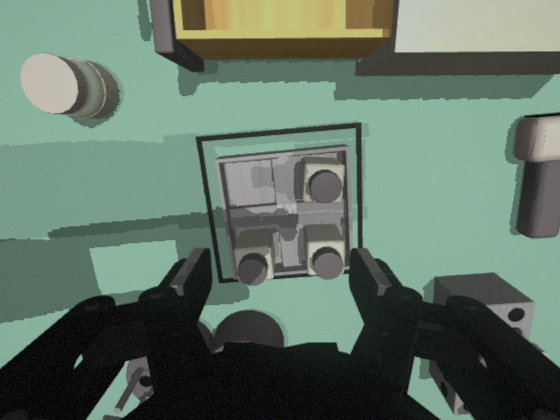

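The view shows three upright bottles: caps at (326,186), (328,265) and (252,271). The tray is still inside the outline. Grasp the first one.

```bash
python3 -m inch '[[0.2,0.009,0.072,0.08,0],[0.2,0.009,0.072,0.17,0],[0.2,0.009,0.072,0.25,0],[0.2,0.009,0.072,0.3,0],[0.2,0.009,0.072,0.319,0]]' 40; python3 -m inch '[[0.2,0,0,0,0],[1,0,0,0,0],[1,0,0,0,0],[1,0,0,0,0],[1,0,0,0,0]]'; python3 -m inch '[[1,0,0,-0.02,0],[1,0,0,-0.06,0],[1,0,0,-0.12,0],[1,0,0,-0.18,0],[1,0,0,-0.22,0]]'
```

```text
time: 19.02
position: [0.5603, 0.073, 0.0512]
orientation: [-2.304, -2.129, 0.007]
contact_force: [-0.1, -0.3, -0.5]
grip_width: 0.0686
finger_force: 0.0
time: 19.65
position: [0.5651, 0.0716, 0.0567]
orientation: [2.307, 2.129, 0.004]
contact_force: [-0.3, 1.2, 5.9]
grip_width: 0.0412
finger_force: 41.1
time: 20.27
position: [0.564, 0.0714, 0.1894]
orientation: [2.307, 2.13, 0.003]
contact_force: [0.5, -0.2, -1.6]
grip_width: 0.0415
finger_force: 40.4
```

```bash
python3 -m inch '[[1,0.03,-0.006,-0.02,0],[1,0.1,-0.02,-0.02,0],[1,0.18,-0.038,-0.02,0],[1,0.26,-0.055,-0.02,0],[1,0.34,-0.072,-0.02,0]]'; python3 -m inch '[[1,0.08,-0.017,0,0],[1,0.12,-0.027,0,0],[1,0.135,-0.029,0,0],[1,0.135,-0.029,0,0]]'; python3 -m inch '[[1,0,0,0.04,0],[1,0,0,0.1,0],[1,0,0,0.15,0],[1,0,0,0.18,0],[1,0,0,0.19,0]]'
```

```text
time: 20.9
position: [0.5352, 0.2807, 0.198]
orientation: [-2.308, -2.131, 0.002]
contact_force: [1.6, -0.0, 0.1]
grip_width: 0.0415
finger_force: 40.4
time: 21.4
position: [0.5252, 0.3607, 0.1981]
orientation: [-2.307, -2.132, 0.002]
contact_force: [0.7, -0.0, -1.4]
grip_width: 0.0419
finger_force: 40.4
time: 22.02
position: [0.5256, 0.3594, 0.0836]
orientation: [-2.309, -2.129, 0.003]
contact_force: [-0.0, -0.2, -0.8]
grip_width: 0.0415
finger_force: 40.4
```

```bash
python3 -m inch '[[1,0,0,0.006,0],[1,0,0,0.012,0],[1,0,0,0.014,0],[1,0,0,0.014,0]]'; python3 -m inch '[[0.3,0,0,0,0],[0.3,0,0,0,0],[0.3,0,0,0,0]]'; python3 -m inch '[[0.3,0,0,-0.02,0],[0.3,0,0,-0.06,0],[0.3,0,0,-0.12,0],[0.3,0,0,-0.2,0],[0.3,0,0,-0.25,0]]'; python3 -m inch '[[0.2,-0.08,0.02,-0.04,0],[0.2,-0.17,0.03,-0.04,0],[0.2,-0.26,0.02,-0.04,0],[0.2,-0.35,0,-0.04,0],[0.2,-0.44,-0.01,-0.04,0]]'; python3 -m inch '[[0.2,-0.07,0,0.03,0],[0.2,-0.07,0,0.03,0],[0.2,-0.07,0,0.03,0]]'; python3 caps.py pics/w7.png
```

```text
time: 22.52
position: [0.526, 0.3606, 0.0767]
orientation: [2.308, 2.131, 0.001]
contact_force: [-0.4, 0.3, -0.8]
grip_width: 0.0415
finger_force: 40.4
time: 22.9
position: [0.526, 0.3605, 0.0765]
orientation: [2.308, 2.131, 0.001]
contact_force: [-0.0, 0.1, -0.4]
grip_width: 0.0598
finger_force: 0.0
time: 23.52
position: [0.5268, 0.361, 0.2305]
orientation: [2.308, 2.13, 0.007]
contact_force: [1.0, 0.6, 0.3]
grip_width: 0.06
finger_force: 0.0
time: 24.15
position: [0.4982, 0.0963, 0.2514]
orientation: [2.307, 2.131, 0.002]
contact_force: [0.2, -1.1, 0.9]
grip_width: 0.0684
finger_force: 0.0
time: 24.52
position: [0.4958, 0.0561, 0.2333]
orientation: [2.309, 2.13, 0.002]
contact_force: [0.5, -0.2, 0.7]
grip_width: 0.0686
finger_force: 0.0
tcp [0.4958 0.0561 0.2333] [2.309e+00 2.130e+00 2.000e-03]
cap [345. 257.] 354 [ 0.5617 -0.0146] 0.0157 tool units [-0.109  0.119  0.   ]
cap [273. 265.] 727 [ 0.4822 -0.0161] 0.0159 tool units [-0.122 -0.013 -0.   ]
tray ((0.5241495370864868, 0.025043319910764694), (0.1505701243877411, 0.1505350023508072), 0.8751534819602966)
```

View pics/w7.png

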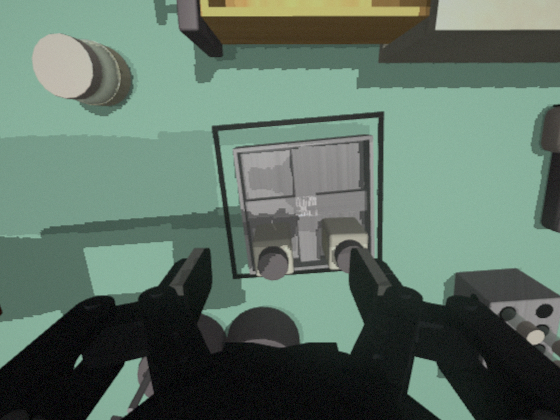

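Two bottles remain: caps at (273,265) and (348,255). The tray has not moved. Grasp the left one.

```bash
python3 -m inch '[[0.2,-0.09,-0.01,0.04,0],[0.2,-0.122,-0.013,0.12,0],[0.2,-0.122,-0.013,0.21,0],[0.2,-0.122,-0.013,0.28,0],[0.2,-0.122,-0.013,0.302,0]]' 40; python3 -m inch '[[0.2,0,0,0,0],[1,0,0,0,0],[1,0,0,0,0],[1,0,0,0,0],[1,0,0,0,0]]'; python3 -m inch '[[1,0,0,-0.02,0],[1,0,0,-0.06,0],[1,0,0,-0.12,0],[1,0,0,-0.2,0],[1,0,0,-0.24,0]]'
```

```text
time: 25.2
position: [0.4803, -0.0151, 0.049]
orientation: [-2.304, -2.13, 0.004]
contact_force: [-0.7, -0.1, 0.9]
grip_width: 0.0683
finger_force: 0.0
time: 25.82
position: [0.4838, -0.0166, 0.0535]
orientation: [2.306, 2.129, 0.005]
contact_force: [-1.5, 0.7, 6.3]
grip_width: 0.042
finger_force: 39.9
time: 26.45
position: [0.4831, -0.0167, 0.1992]
orientation: [2.305, 2.128, 0.005]
contact_force: [-0.6, -1.4, -1.1]
grip_width: 0.0422
finger_force: 39.7
```

```bash
python3 -m inch '[[1,0.03,0.001,0,0],[1,0.1,0.004,0,0],[1,0.18,0.008,0,0],[1,0.26,0.012,0,0],[1,0.34,0.016,0,0]]'; python3 -m inch '[[1,0.08,0.003,0,0],[1,0.15,0.005,0,0],[1,0.185,0.007,0,0],[1,0.196,0.007,0,0],[1,0.196,0.007,0,0]]'; python3 -m inch '[[1,0,0,0.04,0],[1,0,0,0.1,0],[1,0,0,0.15,0],[1,0,0,0.18,0],[1,0,0,0.195,0]]'; python3 - <<'E'
from h import *
s=r.state();print(s["position"],s["grip_width"])
im,d,K,T=snap("wrist");cv2.imwrite("pics/w8.png",im[...,::-1])
E
```

```text
time: 27.08
position: [0.5078, 0.1876, 0.1963]
orientation: [2.308, 2.13, 0.002]
contact_force: [0.2, -0.3, -1.2]
grip_width: 0.0421
finger_force: 39.6
time: 27.7
position: [0.5212, 0.3023, 0.1951]
orientation: [2.308, 2.13, -0.001]
contact_force: [1.4, -0.3, -1.6]
grip_width: 0.0421
finger_force: 39.6
time: 28.32
position: [0.5212, 0.3021, 0.0774]
orientation: [-2.31, -2.129, 0.002]
contact_force: [-0.1, -0.7, -0.7]
grip_width: 0.0422
finger_force: 39.6
[0.52119192 0.30206237 0.07738153] 0.042160745777777314
```

View pics/w8.png

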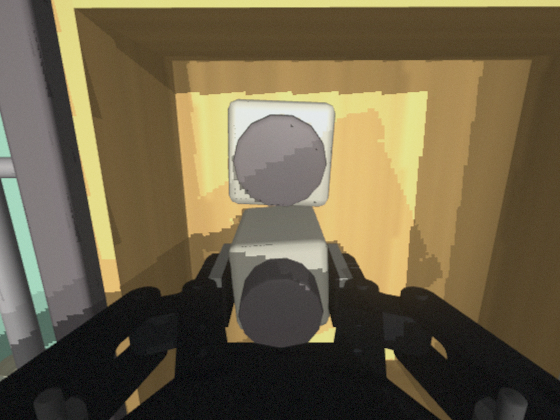

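The first bottle stands in the drawer (cap at 280,160) and the held one (280,300) is clear beside it. Lower and release, then return for the last.

```bash
python3 -m inch '[[1,0,0,0.004,0],[1,0,0,0.007,0],[1,0,0,0.007,0]]'; python3 -m inch '[[0.3,0,0,0,0],[0.3,0,0,0,0],[0.3,0,0,0,0]]'; python3 -m inch '[[0.3,0,0,-0.02,0],[0.3,0,0,-0.06,0],[0.3,0,0,-0.12,0],[0.3,0,0,-0.2,0],[0.3,0,0,-0.25,0]]'; python3 -m inch '[[0.2,-0.08,0.01,-0.04,0],[0.2,-0.17,0.02,-0.04,0],[0.2,-0.26,0.03,-0.04,0],[0.2,-0.35,0.04,-0.04,0],[0.2,-0.43,0.06,-0.03,0]]'; python3 -m inch '[[0.2,0,0,0.03,0],[0.2,0,0,0.03,0],[0.2,0,0,0.03,0]]'; python3 caps.py pics/w9.png
```

```text
time: 28.75
position: [0.5216, 0.3033, 0.0745]
orientation: [2.308, 2.131, 0.002]
contact_force: [0.1, -0.5, -0.9]
grip_width: 0.0422
finger_force: 39.6
time: 29.12
position: [0.5214, 0.3031, 0.0741]
orientation: [2.308, 2.131, 0.001]
contact_force: [0.0, 0.2, 0.6]
grip_width: 0.06
finger_force: 0.0
time: 29.75
position: [0.5222, 0.3035, 0.2279]
orientation: [2.307, 2.13, 0.006]
contact_force: [0.1, 0.3, -0.4]
grip_width: 0.0598
finger_force: 0.0
time: 30.38
position: [0.5368, 0.0412, 0.2437]
orientation: [2.307, 2.129, 0.003]
contact_force: [0.1, 0.3, -0.4]
grip_width: 0.0685
finger_force: 0.0
time: 30.75
position: [0.5365, 0.0441, 0.2243]
orientation: [-2.307, -2.132, -0.0]
contact_force: [1.1, 1.0, 0.3]
grip_width: 0.0685
finger_force: 0.0
tcp [0.5365 0.0441 0.2243] [-2.307 -2.132 -0.   ]
cap [312. 254.] 794 [ 0.5625 -0.015 ] 0.0159 tool units [-0.095  0.051 -0.   ]
tray ((0.5240083932876587, 0.02502206712961197), (0.15038776397705078, 0.15044577419757843), 0.9133402109146118)
```

```bash
python3 -m inch '[[0.2,-0.08,0.04,0.04,0],[0.2,-0.095,0.051,0.12,0],[0.2,-0.095,0.051,0.2,0],[0.2,-0.095,0.051,0.265,0],[0.2,-0.095,0.051,0.289,0]]' 40; python3 -m inch '[[0.2,0,0,0,0],[1,0,0,0,0],[1,0,0,0,0],[1,0,0,0,0],[1,0,0,0,0]]'; python3 -m inch '[[1,0,0,-0.02,0],[1,0,0,-0.06,0],[1,0,0,-0.12,0],[1,0,0,-0.2,0],[1,0,0,-0.24,0]]'
```

```text
time: 31.42
position: [0.561, -0.0151, 0.0483]
orientation: [-2.305, -2.13, 0.004]
contact_force: [0.1, -0.5, 0.0]
grip_width: 0.0681
finger_force: 0.0
time: 32.05
position: [0.5644, -0.0164, 0.0529]
orientation: [2.306, 2.129, 0.004]
contact_force: [0.7, 0.7, 7.2]
grip_width: 0.0416
finger_force: 41.5
time: 32.67
position: [0.5636, -0.0165, 0.1985]
orientation: [2.306, 2.128, 0.004]
contact_force: [0.2, -0.5, -1.6]
grip_width: 0.0416
finger_force: 40.7
```

```bash
python3 -m inch '[[1,0.03,-0.008,0,0],[1,0.1,-0.026,0,0],[1,0.18,-0.047,0,0],[1,0.26,-0.068,0,0],[1,0.33,-0.087,0,0]]'; python3 -m inch '[[1,0.06,-0.016,0,0],[1,0.09,-0.024,0,0],[1,0.098,-0.025,0,0],[1,0.098,-0.025,0,0]]'; python3 -m inch '[[1,0,0,0.04,0],[1,0,0,0.1,0],[1,0,0,0.15,0],[1,0,0,0.18,0],[1,0,0,0.195,0]]'; python3 -m inch '[[1,0,0,0.005,0],[1,0,0,0.01,0],[1,0,0,0.012,0],[1,0,0,0.012,0]]'
```

```text
time: 33.3
position: [0.5239, 0.1877, 0.1925]
orientation: [-2.306, -2.13, 0.004]
contact_force: [1.1, 0.1, -0.4]
grip_width: 0.0414
finger_force: 40.7
time: 33.8
position: [0.5159, 0.2446, 0.194]
orientation: [2.309, 2.131, -0.002]
contact_force: [0.4, 0.5, -0.9]
grip_width: 0.0415
finger_force: 40.7
time: 34.42
position: [0.516, 0.2442, 0.0766]
orientation: [-2.31, -2.129, 0.002]
contact_force: [-0.2, -0.0, -1.3]
grip_width: 0.0415
finger_force: 40.7
time: 34.92
position: [0.5165, 0.2453, 0.0709]
orientation: [2.308, 2.131, 0.002]
contact_force: [0.1, -0.2, -0.3]
grip_width: 0.0413
finger_force: 40.7
```

```bash
python3 -m inch '[[0.3,0,0,0,0],[0.3,0,0,0,0],[0.3,0,0,0,0]]'; python3 -m inch '[[0.3,0,0,-0.02,0],[0.3,0,0,-0.06,0],[0.3,0,0,-0.12,0],[0.3,0,0,-0.2,0],[0.3,0,0,-0.28,0]]'; python3 -m inch '[[0.68,0.05,-0.09,0,0],[0.68,0.097,-0.192,0,0],[0.68,0.097,-0.192,0,0],[0.68,0.097,-0.192,0,0]]'
python3 - <<'E'
from h import *
s=r.state();print(s["position"],s["orientation"])
im,d,K,T=snap("wrist");P=cloud(d,K,T);H=np.nan_to_num(P[...,2])
it,_=r.grab_frame("top")
cv2.imwrite("pics/b10.png",cv2.resize(np.hstack([im,it]),(800,300))[...,::-1])
a=np.radians(-4.4);X=np.array([np.cos(a),np.sin(a)]);Y=np.array([-np.sin(a),np.cos(a)])
U=P[...,:2]@X;V=P[...,:2]@Y
m=(H>.08)&(H<.1)&(U<.408)&(U>.35)&(V>.27)&(V<.42);u=U[m];v=V[m]
print("bar umin",np.percentile(u,1),"v",v.min(),v.max(),"tcp",s["position"][:2]@X,s["position"][:2]@Y)
m=(H>.085)&(H<.2)&(U>.44)&(U<.58)&(V>.25)&(V<.435);print("tops in drawer",np.percentile(H[m],[50,99]))
E
```

```text
time: 35.3
position: [0.5166, 0.2452, 0.0708]
orientation: [2.308, 2.13, 0.002]
contact_force: [2.4, -0.2, 1.2]
grip_width: 0.0599
finger_force: 0.9
time: 35.92
position: [0.5154, 0.245, 0.2402]
orientation: [-2.308, -2.131, 0.001]
contact_force: [0.5, 0.5, 0.1]
grip_width: 0.0597
finger_force: 0.0
time: 36.42
position: [0.4057, 0.3125, 0.239]
orientation: [2.307, 2.132, 0.001]
contact_force: [0.8, 0.2, 0.7]
grip_width: 0.0273
finger_force: 0.0
[0.40574146 0.31253108 0.2390295 ] [2.30657426e+00 2.13192081e+00 1.49673922e-03]
bar umin 0.37613862930439945 v 0.27845541764833304 0.40764486066709055 tcp 0.38056855869027395 0.3427380612932134
tops in drawer [0.09916369 0.10097712]
```

View pics/b10.png

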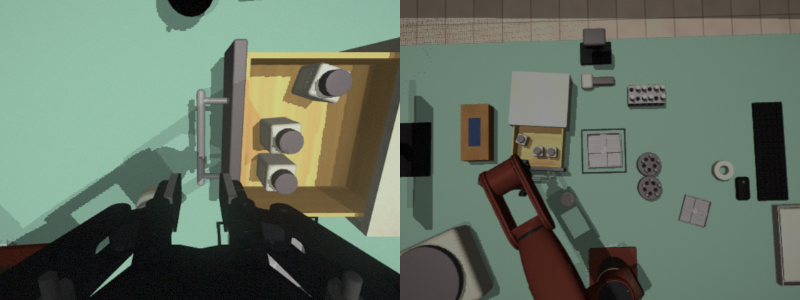

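All three bottles stand in the drawer, at left-panel (325,82), (280,137) and (277,173). The one farthest left was nudged but is still inside, and all tops are at 0.10 m, under the walls. The tray sits empty inside the outline. Grip the bar and push the drawer shut.

```bash
python3 -m inch '[[0.68,0,0.002,0.08,0],[0.68,0,0.002,0.16,0],[0.68,0,0.002,0.22,0],[0.68,0,0.002,0.245,0],[0.68,0,0.002,0.25,0]]' 40; python3 -m inch '[[0.68,0,0,0,0],[1,0,0,0,0],[1,0,0,0,0],[1,0,0,0,0]]'; python3 -m inch '[[1,0,0.006,0,0],[1,0,0.02,0,0],[1,0,0.04,0,0],[1,0,0.06,0,0],[1,0,0.08,0,0]]'; python3 -m inch '[[1,0,0.02,0,0],[1,0,0.04,0,0],[1,0,0.06,0,0],[1,0,0.08,0,0],[1,0,0.1,0,0]]';python3 -m inch '[[1,0,0.02,0,0],[1,0,0.04,0,0],[1,0,0.055,0,0],[1,0,0.065,0,0],[1,0,0.07,0,0]]'
```

```text
time: 37.15
position: [0.4088, 0.3116, 0.0889]
orientation: [2.309, 2.128, 0.001]
contact_force: [-0.8, -4.9, 8.4]
grip_width: 0.027
finger_force: 4.0
time: 37.65
position: [0.4079, 0.3123, 0.0892]
orientation: [2.308, 2.13, 0.002]
contact_force: [0.9, -1.9, 5.3]
grip_width: 0.0094
finger_force: 39.2
time: 38.28
position: [0.4555, 0.3086, 0.0892]
orientation: [2.308, 2.131, 0.001]
contact_force: [-0.8, -2.3, 7.2]
grip_width: 0.0091
finger_force: 39.5
time: 38.9
position: [0.5154, 0.3039, 0.0893]
orientation: [2.308, 2.131, 0.001]
contact_force: [-1.4, -0.7, 6.1]
grip_width: 0.0093
finger_force: 39.4
time: 39.52
position: [0.5573, 0.3005, 0.0892]
orientation: [2.308, 2.131, 0.002]
contact_force: [-1.0, -0.8, 5.8]
grip_width: 0.0091
finger_force: 39.4
```

```bash
python3 -m inch '[[1,0,0.01,0,0],[1,0,0.018,0,0],[1,0,0.024,0,0],[1,0,0.027,0,0],[1,0,0.03,0,0]]';python3 -m inch '[[1,0,0.004,0,0],[1,0,0.004,0,0]]'
```

```text
time: 40.15
position: [0.5719, 0.2994, 0.0891]
orientation: [-2.305, -2.129, 0.007]
contact_force: [-17.1, 0.0, 16.7]
grip_width: 0.0096
finger_force: 40.7
time: 40.4
position: [0.572, 0.2994, 0.0891]
orientation: [-2.302, -2.127, 0.013]
contact_force: [-20.7, -2.2, 20.4]
grip_width: 0.0097
finger_force: 41.2
```

```bash
python3 -m inch '[[1,0,-0.006,0,0],[1,0,-0.006,0,0]]'; python3 -m inch '[[0.68,0,0,0,0],[0.68,0,0,0,0],[0.68,0,0,0,0]]'; python3 -m inch '[[0.68,0,0,-0.06,0],[0.68,0,0,-0.15,0],[0.68,0,0,-0.25,0],[0.68,0,0,-0.3,0],[0.68,0,0,-0.33,0]]'; python3 -m inch '[[0.5,0,-0.1,0,0],[0.5,0,-0.2,0,0],[0.5,0,-0.3,0,0],[0.5,0,-0.3,0,0]]'
python3 - <<'E'
from h import *
s=r.state();print(s["position"])
im,d,K,T=snap("wrist");P=cloud(d,K,T);H=np.nan_to_num(P[...,2]);it,dt,Kt,Tt=snap("top");sd,_=r.grab_frame("side")
cv2.imwrite("pics/b11.png",cv2.resize(np.hstack([im,it]),(800,300))[...,::-1])
a=np.radians(-4.4);X=np.array([np.cos(a),np.sin(a)]);Y=np.array([-np.sin(a),np.cos(a)])
U=P[...,:2]@X;V=P[...,:2]@Y
m=(H>.08)&(H<.1)&(U<.57)&(U>.5)&(V>.27)&(V<.42);u=U[m];print("bar umin",np.percentile(u,1),"shut expects ~",.3761+.166)
Q=cloud(dt,Kt,Tt);h=np.nan_to_num(Q[...,2]);q=Q[(h>.02)&(h<.04)&(np.hypot(Q[...,0]-.524,Q[...,1]-.025)<.12)];print("tray",cv2.minAreaRect(q[:,:2].astype(np.float32)))
E
```

```text
time: 40.65
position: [0.5718, 0.2994, 0.0892]
orientation: [-2.306, -2.13, 0.003]
contact_force: [-7.8, -1.1, 10.0]
grip_width: 0.0092
finger_force: 40.2
time: 41.02
position: [0.5702, 0.2995, 0.0882]
orientation: [-2.305, -2.129, 0.008]
contact_force: [-13.7, -0.3, 10.9]
grip_width: 0.0272
finger_force: 8.5
time: 41.65
position: [0.5738, 0.2992, 0.2882]
orientation: [2.308, 2.13, 0.004]
contact_force: [0.0, 0.0, -0.5]
grip_width: 0.0275
finger_force: 0.0
time: 42.15
position: [0.3897, 0.3133, 0.2843]
orientation: [-2.304, -2.133, 0.006]
contact_force: [0.0, 0.3, -1.0]
grip_width: 0.0427
finger_force: 0.0
[0.38972669 0.3132547  0.2843359 ]
bar umin 0.5409852852617106 shut expects ~ 0.5421
tray ((0.5252475738525391, 0.023930624127388), (0.15041136741638184, 0.15014879405498505), 0.8210365772247314)
```

View pics/b11.png

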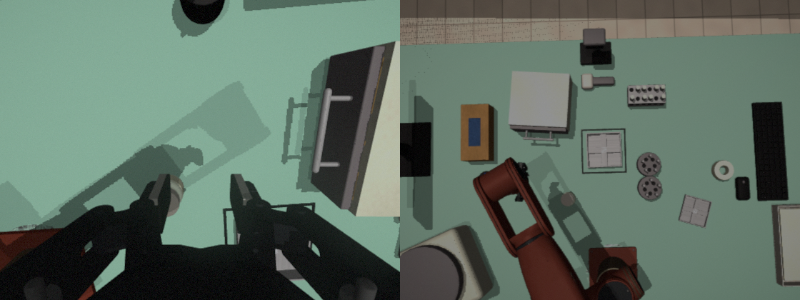

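The handle bar is within about 1 mm of shut, but a thin yellow edge shows at (378,95). I'll give the bar one firm push with closed fingers to make sure.

```bash
python3 -m inch '[[1,0,0.1,0,0],[1,0,0.19,0.08,0],[1,0,0.19,0.18,0],[1,0,0.19,0.28,0],[1,0,0.19,0.328,0]]' 40; python3 -m inch '[[1,0,0.03,0,0],[1,0,0.05,0,0],[1,0,0.065,0,0],[1,0,0.072,0,0],[1,0,0.078,0,0]]'; python3 -m inch '[[1,0,0.006,0,0],[1,0,0.012,0,0],[1,0,0.016,0,0],[1,0,0.016,0,0]]'
```

```text
time: 42.92
position: [0.5064, 0.3021, 0.0838]
orientation: [-2.309, -2.127, 0.011]
contact_force: [-1.0, 0.4, 0.4]
grip_width: -0.0001
finger_force: 0.0
time: 43.55
position: [0.553, 0.3005, 0.0898]
orientation: [-2.307, -2.129, 0.004]
contact_force: [-12.1, -0.5, 9.0]
grip_width: -0.0004
finger_force: 6.3
time: 44.05
position: [0.5537, 0.3005, 0.0897]
orientation: [-2.297, -2.124, 0.028]
contact_force: [-39.1, -2.6, 29.1]
grip_width: -0.0001
finger_force: 20.2
```

```bash
python3 -m inch '[[1,0,-0.03,0,0],[1,0,-0.08,0,0],[1,0,-0.12,-0.08,0],[1,0,-0.16,-0.18,0],[1,0,-0.2,-0.28,0]]'; python3 -m inch '[[1,0,-0.1,-0.04,0],[1,0,-0.1,-0.04,0],[1,0,-0.1,-0.04,0]]'
python3 - <<'E'
from h import *
im,d,K,T=snap("wrist");P=cloud(d,K,T);H=np.nan_to_num(P[...,2])
a=np.radians(-4.4);X=np.array([np.cos(a),np.sin(a)]);Y=np.array([-np.sin(a),np.cos(a)])
U=P[...,:2]@X;V=P[...,:2]@Y
m=(H>.08)&(H<.1)&(U<.57)&(U>.5)&(V>.27)&(V<.42);print("bar umin",np.percentile(U[m],1))
cv2.imwrite("pics/w12.png",cv2.resize(im[20:320,380:560],None,fx=2,fy=2)[...,::-1])
E
```

```text
time: 44.68
position: [0.4445, 0.3091, 0.2555]
orientation: [2.308, 2.131, 0.001]
contact_force: [0.6, 0.3, -0.2]
grip_width: 0.0001
finger_force: 0.0
time: 45.05
position: [0.3858, 0.314, 0.2779]
orientation: [2.307, 2.131, 0.002]
contact_force: [0.3, 0.1, -0.4]
grip_width: -0.0001
finger_force: 0.0
bar umin 0.5408952798765365
```

View pics/w12.png

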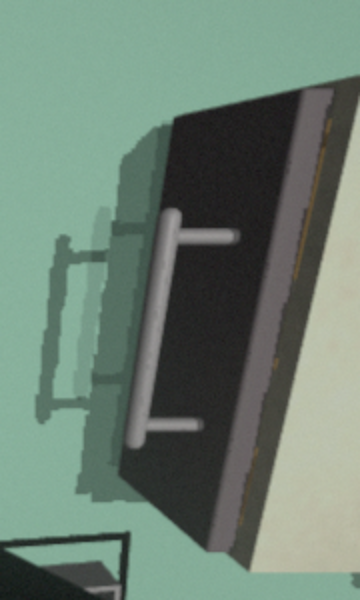

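The bar has not moved after a 39 N push (0.5409 against 0.5410 before), so the drawer is hard against its shut stop. The crop shows only a hairline seam at (300,220). The tray is parked and the robot is clear of everything, so I hand in.

```bash
python3 -c "
from plant import r
print(r.job_done())"
```

```text
the job is handed in; nothing more can be done
None
```

I handed the job in after about 45 s of robot time: the tray is parked inside the outline, all three bottles are standing in the drawer, and the drawer is shut against its stop. The tray was slid through the passage with no sign of contact, though a brief upward pull of about 5 N may have raised one edge by up to a millimetre.

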